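# Stand the fallen row stop back up and close the jar row

### The arm

A 6-joint arm with a two-finger parallel gripper is mounted at the origin on the work surface. World frame = base frame: x ahead of the robot, y to its left, z up, the work surface at z = 0. Lengths are in m, angles in degrees, forces in N, time in s.
With the tool pointing down it reaches from about 0.3 to 0.75 m from the base axis. Payload 8.5 kg.
Tool frame: the origin (TCP) lies midway between the tips of the shut fingers; the grasp point (between the pads) lies 19 mm behind it (env.grip_depth is the distance from the TCP to the grasp point, in m); x points along the fingers, y is the direction in which the jaws open and shut, and the axes are right-handed (so a half turn about x gives the same grasp; the last joint's range is limited). The gripper opens to 85 mm and grips with 20 to 120 N. Pads are 22 mm wide; open, the fingers measure 114 mm over their backs; the gripper's body (76 mm by 85 mm) begins 54 mm behind the grasp point. The pads swing forward as they close: fully open they stand 13 mm farther back than shut.
Start: joints at [50.747, 21.807, 74.336, -0, 83.858, -12.336], TCP at [0.249, 0.49, 0.231] pointing down, gripper open.
Joint ranges: [-178.18, 178.18], [-50.72, 133.34], [12.68, 142.11], [-81.47, 261.47], [9.98, 163.14], [-165.26, 165.26]. Speed limits (degrees/s): [136.94, 136.94, 180, 180, 180, 180].

### API

Orientations are given as a 3x3 rotation matrix whose columns are the frame's x, y, z axes.
In Python, from rig import env gives the robot as it stands.
- The arm moves only by the tool play_rows, never from a script. Its arguments are lists of equal length, an entry for each row: "travel": the shift along the world's x, y, z in cm, a list of three; "rotation": the turn, a rotation vector about the world's x, y, z in rad, a list of three; "claw": the finger opening in cm, from 0 to 8.54. A call has 1 to 12 rows; each row shifts and turns the pose as measured when the row begins; what a row does not reach is not made up. A row lasts 1/12 s, in which the tool goes at most 41.7 mm and 7.16 degrees, less where a joint would pass 70% of its speed; a pose out of reach is approached as far as the arm can. A call is refused whole if a number of a shift passes 4.17 or a number of a turn 0.125, either way. A call with a gripper value outside its range is refused whole. The fingers move at their own pace and stop on an object; "squeeze" is the grip in N (left out, the last holds). Time passes only in rows, so rows that do not move let the fingers close. It gives the time, the measured TCP pose, the force and the opening at its end, in the units of the state.
- env.observe(): the state, without advancing time (a new reading comes with each control period).
- env.get_image(name): name is "side" or "top"; returns the picture (420x560x3 uint8, red, green, blue); there is no depth.
- env.camera_info(name): a dict with "vertical_fov" (degrees; the focal length in pixels is half the picture's height over the tangent of half this angle, whatever the lens; pixels are square), "cx", "cy" (the principal point, pixels), "eye" and "rotation" of the camera in the world. Camera axes: x right, y down, z forward; pixel columns grow to the right and rows downward; lengths in m; the calibration is good to about 2 mm. A picture is of the moment at which its call begins. camera_info takes no time and is no camera call.
- env.close_job(): hands the job in, once; it reports no verdict.
The state is a dict: "time_s": time; "q": joint angles; "qvel": joint speeds; "joint_efforts": joint torques, N m; "position": TCP position; "tool_rot": TCP orientation; "ft_force": force on the tool from outside, world axes, zero at the start; "wrist_torque": the same for the moment, N m; "grip_width": finger opening in m.
Only numpy, scipy, OpenCV 4.12 (cv2) and the standard library are available. Lean on these libraries where they do the work, as an engineer would, in place of code of your own. Each camera call takes 0.05 s, during which the arm holds its last target.

### The job

The L-shaped dark metal stop at the open end of the jar row has fallen over: tip it back up by pushing on its raised foot, so that it stands on the foot with its plate upright, and then push it along the bench, square to the row, until its plate is right up against the end jar. Only push it, never lift it off the bench; do not shove the jars out of place or disturb the other things, and move away at the end.

Things in the scene. Friction and masses are not known exactly. Their poses are not given: they have to be found in the camera images.
- rail: Fixed steel rail backing a straight row of three jars. Origin: on the bench under the end jar as it starts (within 3 mm). +y runs along the row from end jar to far jar (centres 72 mm apart), +x across it to the back. Rail 35 mm high, 6 thick, inner face at x = 43 mm, y = 30 to 195 mm. The row is open at its -y end, where the stop belongs.
- rail_cheek (a point): middle of the top edge of the upright steel cheek, 60 mm high, 8 mm thick, that closes the far end of the row (inner face at rail y = 187 mm)
- stop: Loose bookend-like L of dark 5 mm metal sheet, 100 mm wide (x -50 to 50), about 0.34 kg (30 percent either way). Origin: middle of the outer heel edge where plate and foot meet. +y runs along the plate (105 mm), +z along the foot (85 mm). Fallen at the start: plate flat on the bench, +y to the end jar (within 0.25 rad of the row), foot straight up. Stood up: +y up, +z away from the jars.
- stop_bar (a point): middle of the black rubber bar, 25 x 25 mm and the full 100 mm wide, on the inner side of the foot's end (stop y 5 to 30, z 60 to 85 mm). Fallen, it is up at 60 to 85 mm on the jar side of the foot. Pushed away from the jars it turns with the stop about the heel; past about 40 degrees the stop drops onto its foot by itself.
- stop_foot_end (a point): middle of the foot's end face (foot and bar together, 30 mm thick, 100 mm wide; stop y 15, z 85 mm). With the stop stood up it is upright, from the bench to 30 mm high, and farthest from the jars. Pushed low here the stop slides at about 2 to 5 N without tipping.
- stop_plate (a point): middle of the plate's outer face (stop y 52, z 0 mm): it lies underneath at the start and faces the end jar once stood up. At the start the plate's free edge is 25 to 60 mm short of the end jar.
- end_jar_centre (a point): centre (half-way up, 47 mm above the bench) of the end jar: the one at the open end of the row, next to the stop; a loose closed glass jar with black lid, 68 mm across and 95 mm tall, 0.3 kg
- mid_jar_centre (a point): centre (half-way up, 47 mm above the bench) of the middle jar of the row; a loose closed glass jar with black lid, 68 mm across and 95 mm tall, 0.3 kg
- far_jar_centre (a point): centre (half-way up, 47 mm above the bench) of the far jar of the row, next to the cheek; a loose closed glass jar with black lid, 68 mm across and 95 mm tall, 0.3 kg
- lid_a: loose black screw lid, disc 72 mm across, 14 mm thick, lying flat in front of the row; leave alone (origin at the centre of its underside)
- lid_b: another such lid, in front of the row; leave alone (origin at the centre of its underside)
- lid_c: another such lid, behind the path of the stop; leave alone (origin at the centre of its underside)
- open_jar: open empty glass jar, 68 mm across, 90 mm tall, standing behind the row; leave alone (origin at the centre of its underside)
- beaker: small clear beaker, 60 mm across, 70 mm tall, standing on the robot side of the row; leave alone (origin at the centre of its underside)
- squeeze_bottle: white bottle with blue cap, 60 mm across, 160 mm tall, behind the row; leave alone (origin at the centre of its underside)
- brush: white-handled brush, 170 mm long, lying behind the fallen stop; leave alone (origin under its middle)

How it is judged (in metres and radians):
On the way, in this order (a step that is already met when the one before it is completed fails the run):
1. the stop stands upright on its foot (angle between stop's own y axis and vertical below 0.12 rad and height (world z) of stop below 0.01 m), for 0.2 s.
2. the standing stop is up against the end jar (all of step 1 and z of end_jar_centre in the frame of stop between -0.045 and -0.025 m and x of end_jar_centre in the frame of stop between -0.045 and 0.045 m and angle between the z axis of stop and the y axis of rail, either way round below 0.26 rad), for 0.2 s.
At the end, for the whole second after the job is handed in: The stop stands on its foot (within 0.12 rad of upright), at rest, its plate within 11 mm of the end jar, with the jar behind the plate (centre within 45 mm of the plate centre line) and square to the row within 0.26 rad; all three jars upright and within 20 mm of where they stood (all of step 2 and linear speed of stop below 0.02 m/s and angle between each of end_jar_centre, mid_jar_centre, far_jar_centre's own z axis and vertical below 0.1 rad and distance of each of end_jar_centre, mid_jar_centre, far_jar_centre from where it was at the start of the episode below 0.02 m); the robot touches nothing.
It fails at once if the stop is lifted: its heel rises more than 20 mm off the bench (height (world z) of stop above 0.02 m).
It fails at once if a jar of the row is shoved more than 20 mm or tipped (distance of any of end_jar_centre, mid_jar_centre, far_jar_centre from where it was at the start of the episode above 0.02 m or angle between any of end_jar_centre, mid_jar_centre, far_jar_centre's own z axis and vertical above 0.3 rad).
It fails at once if another thing is moved more than 25 mm (distance of any of lid_a, lid_b, lid_c, open_jar, beaker, squeeze_bottle, brush from where it was at the start of the episode above 0.025 m).
It also fails if it takes over 48 s, if anything falls off the work surface, if the arm or the gripper's body presses on something with over 40 N, if the wrist force passes 120 N, or if a joint passes its speed limit or range.

## Working session

There is one attempt and no reset: what is moved stays moved. The work goes in short steps, Python scripts to look and compute and a tool call to move; the robot and the scene stay as the last step left them, time stands still between calls to the robot, and variables do not carry over. Pictures are saved under pics/ and viewed, and the job is handed in when it is done.

Besides the shell and the picture viewer there is one more tool, called after "Call:" by a JSON object that holds its "name" and its "arguments", one argument or row to a line. play_rows: Moves the arm, as the interface text tells. Its arguments: {"type":"object","properties":{"travel":{"type":"array","items":{"type":"array","items":{"type":"number"}}},"rotation":{"type":"array","items":{"type":"array","items":{"type":"number"}}},"claw":{"type":"array","items":{"type":"number"}},"squeeze":{"type":"number"}},"required":["travel","rotation","claw"]}

```bash
mkdir -p pics; ls
python3 - <<'E'
from rig import env
import cv2
for n in ("side","top"):
    im=env.get_image(n); cv2.imwrite(f"pics/{n}0.png",im[:,:,::-1]); print(n,env.camera_info(n))
print(env.observe())
E
```

```text
pics
side {'vertical_fov': 51.08420972723013, 'cx': 279.2015025037658, 'cy': 215.51264405490724, 'eye': array([ 0.30297158, -0.32177611,  0.55257069]), 'rotation': array([[ 0.83944126, -0.37561913,  0.39274501],
       [-0.54310681, -0.55413806,  0.63084547],
       [-0.01932267, -0.7428602 , -0.66916766]])}
top {'vertical_fov': 47.93896201032972, 'cx': 279.5215653253215, 'cy': 203.47145948967986, 'eye': array([0.46438834, 0.10824858, 0.91846444]), 'rotation': array([[ 1.88934402e-03, -9.89499768e-01,  1.44522108e-01],
       [-9.99979836e-01, -9.93259927e-04,  6.27222692e-03],
       [-6.06281906e-03, -1.44531044e-01, -9.89481692e-01]])}
{'time_s': 0.1, 'q': array([ 5.07466156e+01,  2.18369547e+01,  7.43776006e+01, -1.07175394e-03,
        8.38575137e+01, -1.23374890e+01]), 'qvel': array([-0.02223   , -0.04630055, -0.12642496,  0.10324442,  0.02151912,
        0.07033783]), 'joint_efforts': array([ 4.11446410e-03, -4.49220049e+01, -2.31656581e+01, -2.04227254e-04,
        3.62737053e-03, -5.43250701e-05]), 'position': array([0.24883463, 0.49021113, 0.2307917 ]), 'tool_rot': array([[-7.81499179e-04,  4.52679824e-01,  8.91672791e-01],
       [-9.85784586e-04,  8.91672281e-01, -4.52680429e-01],
       [-9.99999209e-01, -1.23276668e-03, -2.50596363e-04]]), 'ft_force': array([ 0.31169782,  0.13786694, -0.1133122 ]), 'wrist_torque': array([ 0.06121797,  0.0466943 , -0.0397337 ]), 'grip_width': 0.08557547019007836}
```

View pics/side0.png

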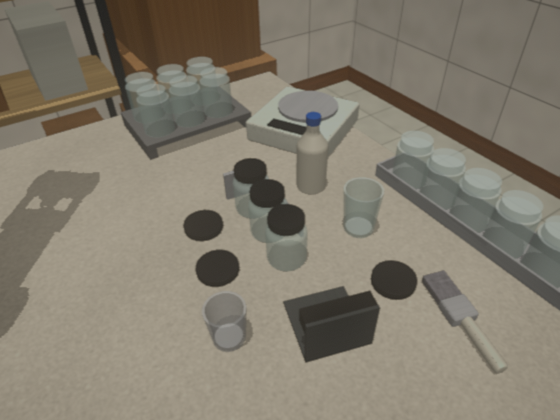

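View pics/top0.png

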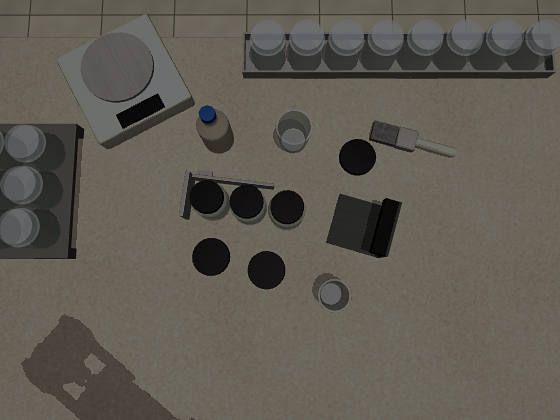

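The side view shows the fallen stop at about (335,322) with the foot upright and the jar row behind it, end jar lid at (286,220). The top view shows the plate at (352,222), the raised foot and bar at (388,228), jar lids at (287,207), (247,202) and (207,197), and lid_c at (357,157).

```bash
cat > h.py <<'E'
import numpy as np, cv2
from rig import env
def ray(n,px):
    c=env.camera_info(n); f=210/np.tan(np.radians(c['vertical_fov']/2))
    px=np.atleast_2d(px).astype(float)
    d=np.c_[(px[:,0]-c['cx'])/f,(px[:,1]-c['cy'])/f,np.ones(len(px))]@c['rotation'].T
    return c['eye'],d
def plane(n,px,z):
    e,d=ray(n,px); return e+d*((z-e[2])/d[:,2])[:,None]
def proj(n,P):
    c=env.camera_info(n); f=210/np.tan(np.radians(c['vertical_fov']/2))
    p=(np.atleast_2d(P)-c['eye'])@c['rotation']; return np.c_[f*p[:,0]/p[:,2]+c['cx'],f*p[:,1]/p[:,2]+c['cy']]
def blobs(im,thr,amin=150):
    m=(im.max(2)<thr).astype(np.uint8)
    return [c for c in cv2.findContours(m,cv2.RETR_EXTERNAL,cv2.CHAIN_APPROX_NONE)[0] if cv2.contourArea(c)>amin]
E
python3 - <<'E'
from h import *
im=cv2.imread("pics/top0.png")
for c in blobs(im,40):
    (x,y),(w,h),a=cv2.minAreaRect(c); z=0.095 if y<215 and x<320 else 0.014
    print((x,y),(w,h),a, plane('top',(x,y),z)[0].round(4), plane('top',(x,y),0.085)[0].round(4))
cv2.imwrite("pics/z.png",np.hstack([cv2.resize(im[170:270,310:420]*2,None,fx=5,fy=5,interpolation=cv2.INTER_CUBIC)]))
s=cv2.imread("pics/side0.png")
cv2.imwrite("pics/zs.png",cv2.resize(s[260:380,260:400]*2,None,fx=5,fy=5,interpolation=cv2.INTER_CUBIC))
E
```

```text
(266.0, 269.5) (37.0, 36.0) 90.0 [0.4699 0.1394 0.014 ] [0.4695 0.1369 0.085 ]
(210.50003051757812, 256.5000305175781) (36.769554138183594, 36.769554138183594) 45.0 [0.4942 0.2453 0.014 ] [0.4919 0.2346 0.085 ]
(363.6772766113281, 222.50961303710938) (62.823768615722656, 59.78080749511719) 15.64224624633789 [ 0.5597 -0.0478  0.014 ] [ 0.5522 -0.0356  0.085 ]
(286.7500305175781, 206.75) (33.23401641845703, 32.52690887451172) 45.0 [0.5788 0.1007 0.095 ] [0.5802 0.1006 0.085 ]
(227.01287841796875, 201.92083740234375) (86.3177719116211, 45.2193603515625) 9.229887008666992 [0.5873 0.2061 0.095 ] [0.5888 0.2073 0.085 ]
(357.0, 156.5) (35.0, 36.0) 90.0 [ 0.6898 -0.0378  0.014 ] [ 0.6721 -0.0264  0.085 ]
(73.66622161865234, 196.85061645507812) (39.12327575683594, 140.42791748046875) 17.40270233154297 [0.5961 0.4779 0.095 ] [0.5977 0.4824 0.085 ]
(140.0, 110.5) (15.205260276794434, 46.95742416381836) 63.43495178222656 [0.7552 0.3674 0.095 ] [0.7587 0.3705 0.085 ]
(397.5, 75.0) (4.0, 309.0) 90.0 [ 0.858  -0.1229  0.014 ] [ 0.8271 -0.1048  0.085 ]
```

View pics/z.png

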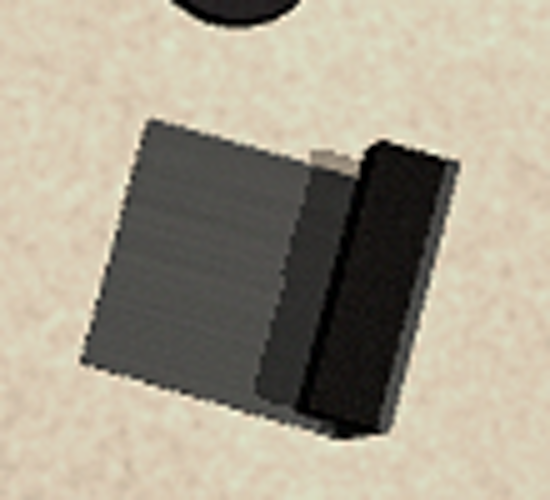

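View pics/zs.png

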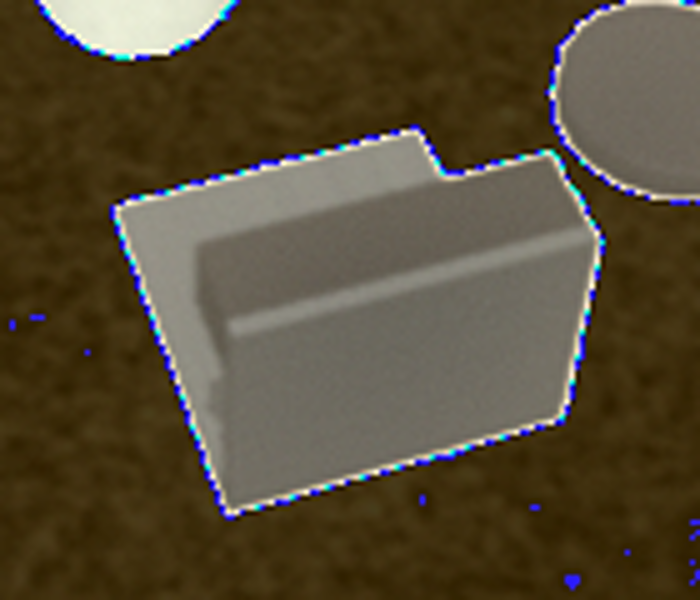

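Run:
```python
from h import *
np.set_printoptions(precision=4,suppress=True)
print('heel side z0',plane('side',[(306,363),(373,344)],0))
print('free edge top',plane('top',[(340,194.2),(326.6,242.6)],0.005))
print('free edge side',plane('side',[(283.5,301.3),(343.5,285.8)],0.005))
print('foot end top (outer)',plane('top',[(401.6,202),(388,256.4)],0.085))
print('foot end side (outer)',plane('side',[(306,325.5),(380,307.5)],0.085))
L=plane('top',[(286.75,206.75)],0.095); print('end jar',L)
im=cv2.imread("pics/top0.png")
# lids of jars mid/far via darkest
print(plane('top',[(247,202),(207,197)],0.095))
print('lids c,beaker rim, base',plane('top',[(357,156.5)],.014),plane('top',[(335,295)],.07),plane('top',[(331,293)],0.0), 'brush',plane('top',[(372,132),(455,153)],.02))
print('openjar',plane('top',[(293,130)],.09))
```

```text
heel side z0 [[ 0.494  -0.0744  0.    ]
 [ 0.5897 -0.1028  0.    ]]
free edge top [[ 0.6163 -0.0044  0.005 ]
 [ 0.5216  0.023   0.005 ]]
free edge side [[ 0.5233  0.0261  0.005 ]
 [ 0.6184 -0.0014  0.005 ]]
foot end top (outer) [[ 0.589  -0.1039  0.085 ]
 [ 0.4926 -0.0767  0.085 ]]
foot end side (outer) [[ 0.494  -0.0711  0.085 ]
 [ 0.5887 -0.1017  0.085 ]]
end jar [[0.5788 0.1007 0.095 ]]
[[0.5872 0.1708 0.095 ]
 [0.5961 0.2416 0.095 ]]
lids c,beaker rim, base [[ 0.6898 -0.0378  0.014 ]] [[0.4252 0.0154 0.07  ]] [[0.4257 0.0154 0.    ]] brush [[ 0.7376 -0.0674  0.02  ]
 [ 0.6953 -0.2278  0.02  ]]
openjar [[0.7201 0.0893 0.09  ]]
```

The points agree between the two views to about 3 mm. The heel is at (0.542, -0.089) with the stop +y along (0.27, 0.963), and the row runs along (0.122, 0.993) with the end jar at (0.579, 0.101). I'll come in high over the gap with the fingers 5 cm apart.

Call:
{"name": "play_rows", "arguments": {
  "travel": [
    [2,-3.4,0],
    [2,-3.4,0],
    [2,-3.4,0],
    [2,-3.4,0],
    [2,-3.4,0],
    [2,-3.4,0],
    [2,-3.4,0],
    [2,-3.4,0],
    [2,-3.4,0],
    [2,-3.4,0],
    [2,-3.4,0],
    [2,-3.4,0]
  ],
  "rotation": [
    [0,0,-0.115],
    [0,0,-0.115],
    [0,0,-0.115],
    [0,0,-0.115],
    [0,0,-0.115],
    [0,0,-0.115],
    [0,0,-0.115],
    [0,0,-0.115],
    [0,0,-0.115],
    [0,0,-0.115],
    [0,0,-0.115],
    [0,0,-0.115]
  ],
  "claw": [5,5,5,5,5,5,5,5,5,5,5,5]
}}

```text
time_s: 1.1
position: [0.4895, 0.0671, 0.2274]
tool_rot: [[-0.006, 0.946, -0.324], [0.004, -0.324, -0.946], [-1.0, -0.007, -0.002]]
ft_force: [1.0, 1.3, 0.0]
grip_width: 0.0502
```

Call:
{"name": "play_rows", "arguments": {
  "travel": [
    [2.4,-3.1,0],
    [2.4,-3.1,-1],
    [2.2,-3.1,-2],
    [0,0,-2],
    [0,0,0]
  ],
  "rotation": [
    [0,0,0.03],
    [0,0,0.025],
    [0,0,0],
    [0,0,0],
    [0,0,0]
  ],
  "claw": [5,5,5,5,5]
}}

```text
time_s: 1.52
position: [0.5626, -0.0363, 0.1757]
tool_rot: [[-0.005, 0.959, -0.285], [0.003, -0.285, -0.959], [-1.0, -0.006, -0.001]]
ft_force: [0.1, -0.0, -0.0]
grip_width: 0.0495
```

Run:
```python
from h import *
o=env.observe();print(o['position'],o['tool_rot'],o['time_s'])
for n in ("side","top"):
    cv2.imwrite(f"pics/{n}1.png",env.get_image(n)[:,:,::-1])
```

```text
[ 0.56258096 -0.03632104  0.17574435] [[-0.0053571   0.95850169 -0.28503652]
 [ 0.00284494 -0.28502485 -0.95851591]
 [-0.9999816  -0.00594578 -0.00119997]] 1.5167
```

View pics/side1.png

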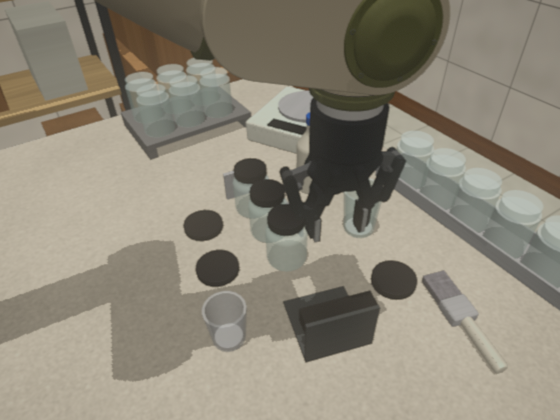

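The side view shows the gripper hanging above the gap between the stop and the end jar, with the fingertips at about (317,238) and (362,225), clear of everything. Next I go down beside the bar.

Call:
{"name": "play_rows", "arguments": {
  "travel": [
    [-0.3,1.2,0],
    [0,0,-3],
    [0,0,-3],
    [0,0,-3],
    [0,0,-3],
    [0,0,-0.8],
    [0,0,0]
  ],
  "rotation": [
    [0,0,0],
    [0,0,0],
    [0,0,0],
    [0,0,0],
    [0,0,0],
    [0,0,0],
    [0,0,0]
  ],
  "claw": [5,5,5,5,5,5,5]
}}

```text
time_s: 2.2
position: [0.5609, -0.012, 0.0599]
tool_rot: [[0.02, 0.962, -0.274], [-0.002, -0.274, -0.962], [-1.0, 0.019, -0.004]]
ft_force: [-0.0, 1.0, 0.3]
grip_width: 0.0496
```

Run:
```python
from h import *
a=[env.get_image(n)[:,:,::-1] for n in ("side","top")]
cv2.imwrite("pics/st2.png",np.hstack([cv2.resize(a[0][160:400,220:450],(400,417)),cv2.resize(a[1][150:330,250:430],(400,417))]))
```

```text
(no output)
```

View pics/st2.png

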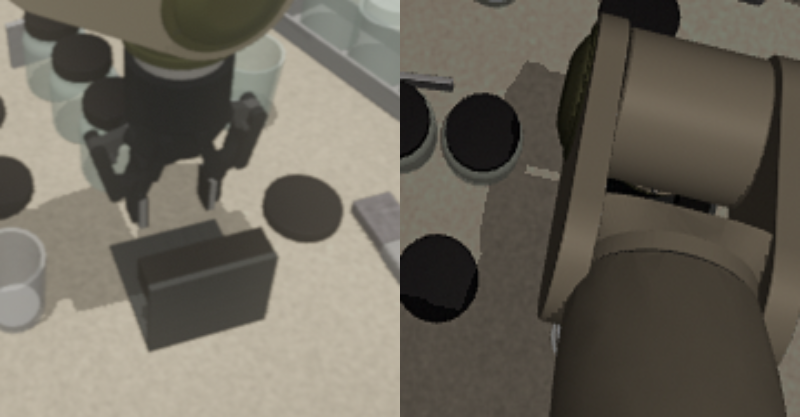

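The left (side) part shows both fingertips at the jar side of the bar, clear of it. I lower them a little and then push along (-0.27, -0.96).

Call:
{"name": "play_rows", "arguments": {
  "travel": [
    [0,0,-1.3],
    [-0.3,-1,0],
    [-0.3,-1,0],
    [0,0,0]
  ],
  "rotation": [
    [0,0.02,0],
    [0,0,0],
    [0,0,0],
    [0,0,0]
  ],
  "claw": [5,5,5,5]
}}

```text
time_s: 2.63
position: [0.5582, -0.0339, 0.0529]
tool_rot: [[0.01, 0.962, -0.272], [-0.005, -0.272, -0.962], [-1.0, 0.011, 0.002]]
ft_force: [0.4, 0.1, 0.3]
grip_width: 0.0501
```

Call:
{"name": "play_rows", "arguments": {
  "travel": [
    [0,0,-0.7],
    [-0.25,-0.9,-0.1],
    [-0.25,-0.9,0],
    [-0.25,-0.9,0],
    [0,0,0]
  ],
  "rotation": [
    [0,0.01,0],
    [0,0,0],
    [0,0,0],
    [0,0,0],
    [0,0,0]
  ],
  "claw": [5,5,5,5,5]
}}

```text
time_s: 3.05
position: [0.5505, -0.0647, 0.0454]
tool_rot: [[0.001, 0.962, -0.274], [-0.005, -0.274, -0.962], [-1.0, 0.003, 0.005]]
ft_force: [2.1, 3.0, -1.9]
grip_width: 0.0501
```

Run:
```python
from h import *
a=[env.get_image(n)[:,:,::-1] for n in ("side","top")]
cv2.imwrite("pics/st3.png",np.hstack([cv2.resize(a[0][160:400,220:450],(400,417)),cv2.resize(a[1][150:330,250:430],(400,417))]))
```

```text
(no output)
```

View pics/st3.png

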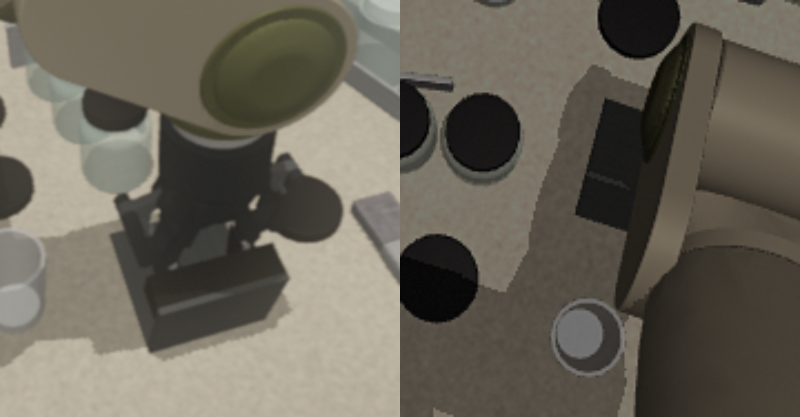

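The stop is tipping about its heel (bar top at about (215,277) in the left part), and the plate's free edge is lifting. I keep pushing.

Call:
{"name": "play_rows", "arguments": {
  "travel": [
    [-0.28,-1,0],
    [-0.28,-1,0],
    [-0.28,-1,0],
    [0,0,0]
  ],
  "rotation": [
    [0,0,0],
    [0,0,0],
    [0,0,0],
    [0,0,0]
  ],
  "claw": [5,5,5,5]
}}

```text
time_s: 3.48
position: [0.5416, -0.0953, 0.0455]
tool_rot: [[0.001, 0.962, -0.272], [-0.005, -0.272, -0.962], [-1.0, 0.003, 0.004]]
ft_force: [1.3, 0.2, 0.5]
grip_width: 0.05
```

Run:
```python
from h import *
a=[env.get_image(n)[:,:,::-1] for n in ("side","top")]
cv2.imwrite("pics/st4.png",np.hstack([cv2.resize(a[0][160:400,220:450],(400,417)),cv2.resize(a[1][150:330,250:430],(400,417))]))
```

```text
(no output)
```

View pics/st4.png

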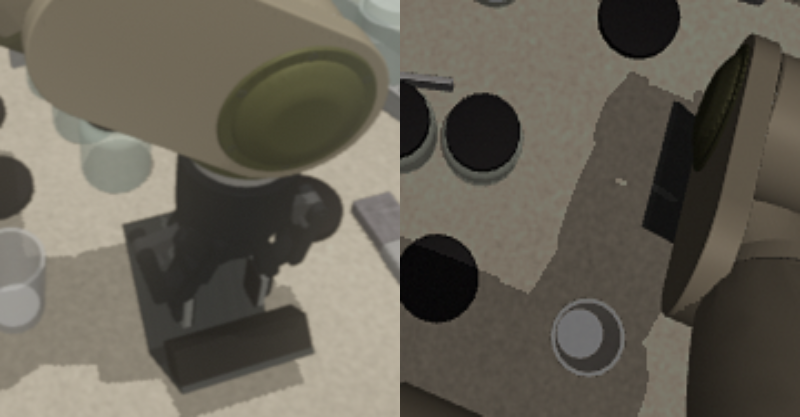

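The stop is now tilted about 35° (bar at about (240,340) in the left part). I keep pushing past the balance point.

Call:
{"name": "play_rows", "arguments": {
  "travel": [
    [-0.35,-1.2,0],
    [-0.35,-1.2,0],
    [0,0,0],
    [0,0,0]
  ],
  "rotation": [
    [0,0,0],
    [0,0,0],
    [0,0,0],
    [0,0,0]
  ],
  "claw": [5,5,5,5]
}}

```text
time_s: 3.92
position: [0.5341, -0.1204, 0.0455]
tool_rot: [[0.002, 0.962, -0.271], [-0.005, -0.271, -0.962], [-1.0, 0.003, 0.004]]
ft_force: [-0.1, 0.7, -0.3]
grip_width: 0.0498
```

Run:
```python
from h import *
a=[env.get_image(n)[:,:,::-1] for n in ("side","top")]
cv2.imwrite("pics/st5.png",np.hstack([cv2.resize(a[0][160:400,220:450],(400,417)),cv2.resize(a[1][150:330,250:430],(400,417))]))
```

```text
(no output)
```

View pics/st5.png

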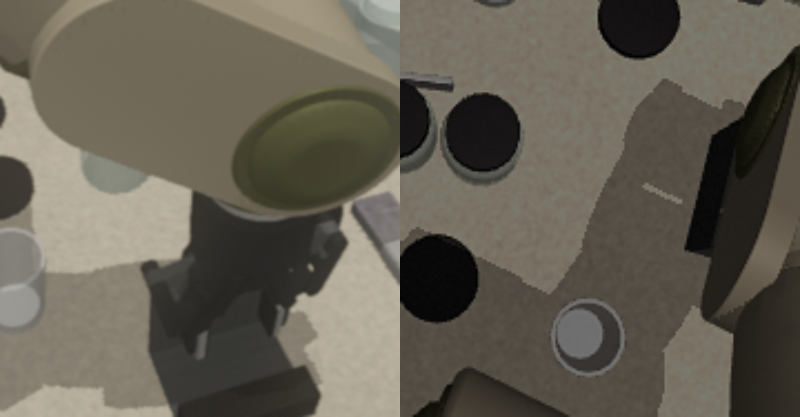

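The stop seems to have dropped onto its foot, and the force reads about 0. I go straight up out of the L and look.

Call:
{"name": "play_rows", "arguments": {
  "travel": [
    [0,0,2],
    [0,0,3.5],
    [0,0,3.5],
    [0,0,3],
    [-0.9,-3,1],
    [-0.9,-3,0],
    [-0.9,-3,0],
    [-0.9,-3,0],
    [0,0,0]
  ],
  "rotation": [
    [0,0,0],
    [0,0,0],
    [0,0,0],
    [0,0,0],
    [0,0,0],
    [0,0,0],
    [0,0,0],
    [0,0,0],
    [0,0,0]
  ],
  "claw": [5,5,5,5,5,5,5,5,5]
}}

```text
time_s: 4.77
position: [0.4962, -0.2388, 0.1826]
tool_rot: [[0.001, 0.965, -0.262], [-0.005, -0.262, -0.965], [-1.0, 0.002, 0.005]]
ft_force: [-0.4, 0.3, -0.8]
grip_width: 0.0499
```

Run:
```python
from h import *
a=[env.get_image(n)[:,:,::-1] for n in ("side","top")]
for n,i in zip(("side","top"),a): cv2.imwrite(f"pics/{n}6.png",i)
```

```text
(no output)
```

View pics/side6.png

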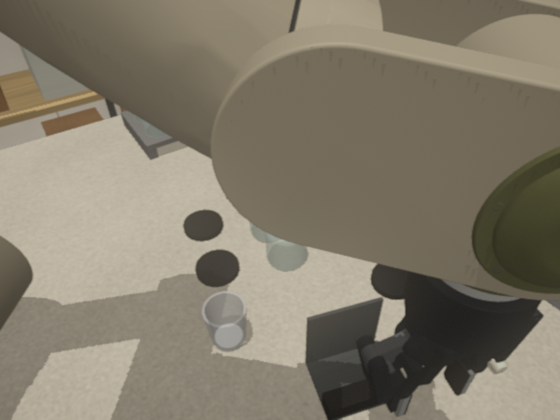

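View pics/top6.png

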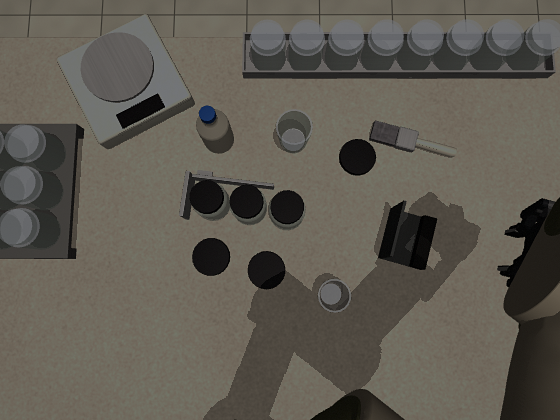

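The stop stands on its foot: in the top view the plate's top edge runs from (404,203) to (381,264), the bar is at (425,240), and the lids and brush have not moved. I measure it now.

Run:
```python
import cv2
im=cv2.imread("pics/top6.png")
cv2.imwrite("pics/z6.png",cv2.resize(im[190:290,370:450]*3,None,fx=6,fy=6,interpolation=cv2.INTER_CUBIC))
```

```text
(no output)
```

View pics/z6.png

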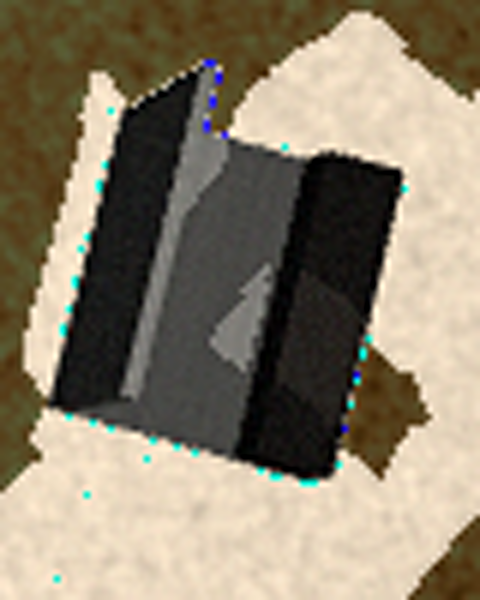

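Run:
```python
from h import *
np.set_printoptions(precision=4,suppress=True)
h=plane('top',[(390.3,208.3),(378.3,257.5)],0);t=plane('top',[(404.2,200.3),(390.8,256.7)],.105);f=plane('top',[(437,218.7),(425.5,269.2)],.03)
u=np.array([.122,.9925])
for P in (h,t,f): 
    v=P[0]-P[1]; m=P.mean(0); print(P,'mid',m,'yaw',np.arctan2(v[1],v[0]),np.linalg.norm(v))
print(env.observe()['time_s'])
```

```text
[[ 0.5892 -0.103   0.    ]
 [ 0.4933 -0.0768  0.    ]] mid [ 0.5413 -0.0899  0.    ] yaw -0.26672930800871913 0.09938391609939891
[[ 0.589  -0.1035  0.105 ]
 [ 0.4914 -0.077   0.105 ]] mid [ 0.5402 -0.0902  0.105 ] yaw -0.26428760407843793 0.10109154858253194
[[ 0.5654 -0.1835  0.03  ]
 [ 0.4709 -0.1578  0.03  ]] mid [ 0.5181 -0.1707  0.03  ] yaw -0.26562076942883794 0.09792891947645078
4.8667
```

The standing pose checks out: heel at (0.541, -0.090), plate vertical, yaw 0.143 rad off the row. I lower the fingers behind the foot end.

Call:
{"name": "play_rows", "arguments": {
  "travel": [
    [0.1,0,-3],
    [0,0,-3],
    [0,0,-3],
    [0,0,-3],
    [0,0,-2.5],
    [0,0,-0.6],
    [0,0,0]
  ],
  "rotation": [
    [0,0,0],
    [0,0,0],
    [0,0,0],
    [0,0,0],
    [0,0,0],
    [0,0,0],
    [0,0,0]
  ],
  "claw": [5,5,5,5,5,5,5]
}}

```text
time_s: 5.45
position: [0.501, -0.2255, 0.0276]
tool_rot: [[0.005, 0.968, -0.251], [-0.003, -0.251, -0.968], [-1.0, 0.006, 0.002]]
ft_force: [0.6, -0.9, 0.2]
grip_width: 0.05
```

Call:
{"name": "play_rows", "arguments": {
  "travel": [
    [0,0,-1],
    [0.25,0.95,0],
    [0.25,0.95,0],
    [0.2,0.8,0],
    [0,0,0]
  ],
  "rotation": [
    [0,0,0],
    [0,0,0],
    [0,0,0],
    [0,0,0],
    [0,0,0]
  ],
  "claw": [5,5,5,5,5]
}}

```text
time_s: 5.87
position: [0.5112, -0.1949, 0.0212]
tool_rot: [[0.011, 0.968, -0.249], [-0.007, -0.249, -0.968], [-1.0, 0.012, 0.004]]
ft_force: [0.3, -0.5, -0.3]
grip_width: 0.0504
```

Call:
{"name": "play_rows", "arguments": {
  "travel": [
    [0,0,-0.6],
    [0.25,0.8,0],
    [0.2,0.8,0],
    [0.2,0.8,0],
    [0.2,0.8,0],
    [0.2,0.8,0],
    [0,0,0]
  ],
  "rotation": [
    [0,0.01,0],
    [0,0,0],
    [0,0,0],
    [0,0,0.01],
    [0,0,0.02],
    [0,0,0.02],
    [0,0,0]
  ],
  "claw": [5,5,5,5,5,5,5]
}}

```text
time_s: 6.45
position: [0.5239, -0.1511, 0.0165]
tool_rot: [[0.004, 0.981, -0.194], [-0.01, -0.194, -0.981], [-1.0, 0.006, 0.009]]
ft_force: [0.4, -0.5, 0.3]
grip_width: 0.05
```

Run:
```python
from h import *
for n in ("side","top"): cv2.imwrite(f"pics/{n}7.png",env.get_image(n)[:,:,::-1])
```

```text
(no output)
```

View pics/side7.png

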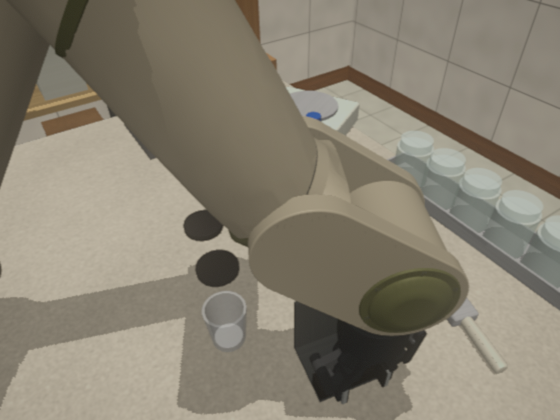

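View pics/top7.png

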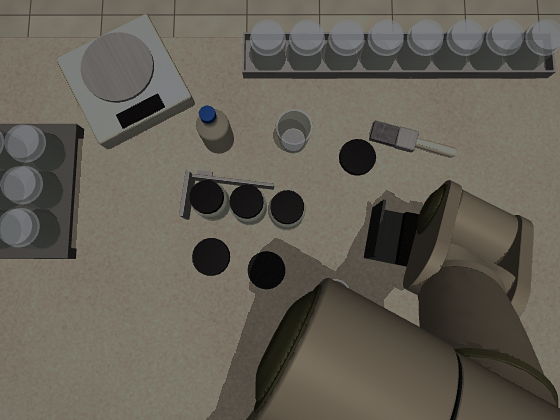

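The top view shows the stop sliding upright with its plate top edge at about (384,202). It has moved toward the row and nothing else has moved. I keep pushing and turn toward square.

Call:
{"name": "play_rows", "arguments": {
  "travel": [
    [0.28,0.9,0],
    [0.28,0.9,0],
    [0.28,0.9,0],
    [0.28,0.9,0],
    [0.28,0.9,0],
    [0.28,0.9,0],
    [0.25,0.8,0],
    [0,0,0]
  ],
  "rotation": [
    [0,0,0.012],
    [0,0,0.012],
    [0,0,0.012],
    [0,0,0.012],
    [0,0,0.012],
    [0,0,0],
    [0,0,0],
    [0,0,0]
  ],
  "claw": [5,5,5,5,5,5,5,5]
}}

```text
time_s: 7.22
position: [0.5448, -0.0844, 0.0165]
tool_rot: [[0.005, 0.991, -0.132], [-0.011, -0.132, -0.991], [-1.0, 0.006, 0.01]]
ft_force: [-0.0, -0.3, 0.6]
grip_width: 0.05
```

Run:
```python
from h import *
im=env.get_image("top")[:,:,::-1]; cv2.imwrite("pics/top8.png",im)
cv2.imwrite("pics/z8.png",cv2.resize(np.clip(im[160:300,260:400].astype(int)*3,0,255).astype('uint8'),None,fx=4,fy=4,interpolation=cv2.INTER_CUBIC))
```

```text
(no output)
```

View pics/z8.png

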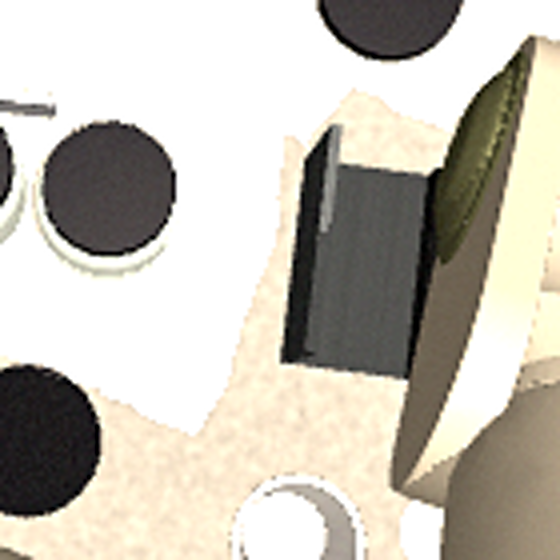

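The crop shows the stop upright, nearly square, with its plate about half a jar's width from the end jar (jar lid at crop (110,188)). I measure the remaining gap.

Run:
```python
from h import *
np.set_printoptions(precision=4,suppress=True)
h=plane('top',[(335.8,204),(330.5,250.6)],0);t=plane('top',[(343.8,191),(336.5,249.5)],.105)
u=np.array([.1228,.9924]);J=np.array([.5788,.1007])
L=cv2.minEnclosingCircle(np.array([[0,0]],np.float32))
im=cv2.imread('pics/top8.png')
for c in blobs(im,40):
    (x,y),(w,hh),a=cv2.minAreaRect(c)
    if 275<x<300 and 190<y<220: print('jar now',plane('top',(x,y),.095))
for P in (h,t):
    v=P[0]-P[1]; yaw=np.arctan2(v[1],v[0]); m=P.mean(0)[:2]; f=np.array([-np.sin(yaw),np.cos(yaw)])
    print(m,'yaw',yaw,np.linalg.norm(v),'dist jar centre',(J-m)@f,'lat',(J-m)@np.array([f[1],-f[0]]))
o=env.observe()['position'][:2]; print('tcp to heel by 96mm',o+.096*u)
```

```text
jar now [[0.5793 0.1003 0.095 ]]
[0.552  0.0094] yaw -0.12709191112813778 0.09189695448599586 dist jar centre 0.09396388009948786 lat 0.014988891887024453
[0.5544 0.0084] yaw -0.13972936937548833 0.10278750453509371 dist jar centre 0.09480796217661228 lat 0.011280836689182335
tcp to heel by 96mm [0.5564 0.0103]
```

Call:
{"name": "play_rows", "arguments": {
  "travel": [
    [0.15,0.8,0],
    [0.15,0.8,0],
    [0.15,0.8,0],
    [0.12,0.8,0],
    [0.1,0.8,0],
    [0.1,0.7,0],
    [0,0,0]
  ],
  "rotation": [
    [0,0,0],
    [0,0,0],
    [0,0,0],
    [0,0,0],
    [0,0,0],
    [0,0,0],
    [0,0,0]
  ],
  "claw": [5,5,5,5,5,5,5]
}}

```text
time_s: 7.85
position: [0.5529, -0.034, 0.0166]
tool_rot: [[0.005, 0.991, -0.133], [-0.011, -0.133, -0.991], [-1.0, 0.006, 0.01]]
ft_force: [0.4, -0.1, -0.2]
grip_width: 0.0502
```

Run:
```python
from h import *
im=env.get_image("top")[:,:,::-1]; cv2.imwrite("pics/top9.png",im)
cv2.imwrite("pics/z9.png",cv2.resize(np.clip(im[160:300,260:400].astype(int)*3,0,255).astype('uint8'),None,fx=4,fy=4,interpolation=cv2.INTER_CUBIC))
```

```text
(no output)
```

View pics/z9.png

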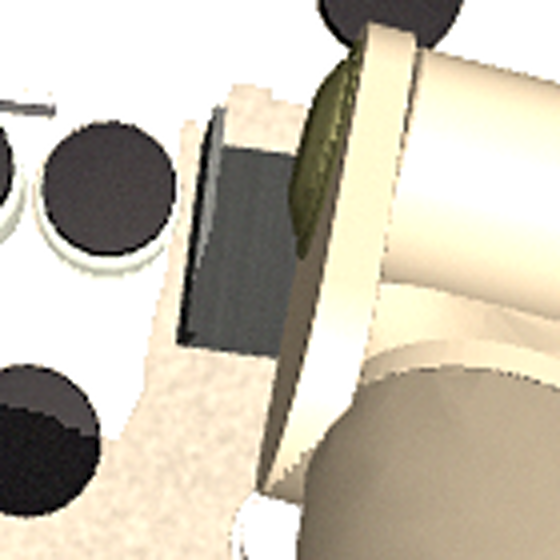

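The plate is now a small gap from the jar: in the crop its top edge runs from (216,107) to (183,342), and the jar lid's right side is at 177.

Run:
```python
from h import *
J=np.array([.579,.1005])
for t in (plane('top',[(260+217/4,160+108/4),(260+186/4,160+335/4)],.105),plane('top',[(260+204/4,160+155/4),(260+178/4,160+342/4)],.0)):
    v=t[0]-t[1]; yaw=np.arctan2(v[1],v[0]); m=t.mean(0)[:2]; f=np.array([-np.sin(yaw),np.cos(yaw)])
    print(m,'yaw',yaw,np.linalg.norm(v),'dist jar centre',(J-m)@f,'lat',(J-m)@np.array([f[1],-f[0]]))
```

```text
[0.56283305 0.05982123] yaw -0.142134913570569 0.10008386449990697 dist jar centre 0.042558713316085996 lat 0.010241490970814808
[0.56210083 0.05881767] yaw -0.14403776879138394 0.09273188979081037 dist jar centre 0.04367639965185406 lat 0.010741077437577235
```

Call:
{"name": "play_rows", "arguments": {
  "travel": [
    [0.05,0.3,0],
    [0.05,0.3,0],
    [0,0,0],
    [0,0,0]
  ],
  "rotation": [
    [0,0,0],
    [0,0,0],
    [0,0,0],
    [0,0,0]
  ],
  "claw": [5,5,5,5]
}}

```text
time_s: 8.23
position: [0.5539, -0.028, 0.0165]
tool_rot: [[0.004, 0.991, -0.134], [-0.011, -0.134, -0.991], [-1.0, 0.006, 0.01]]
ft_force: [0.2, -0.9, -0.5]
grip_width: 0.0501
```

Run:
```python
from h import *
im=env.get_image("top")[:,:,::-1]; cv2.imwrite("pics/top10.png",im)
cv2.imwrite("pics/z10.png",cv2.resize(np.clip(im[160:300,260:400].astype(int)*3,0,255).astype('uint8'),None,fx=4,fy=4,interpolation=cv2.INTER_CUBIC))
```

```text
(no output)
```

View pics/z10.png

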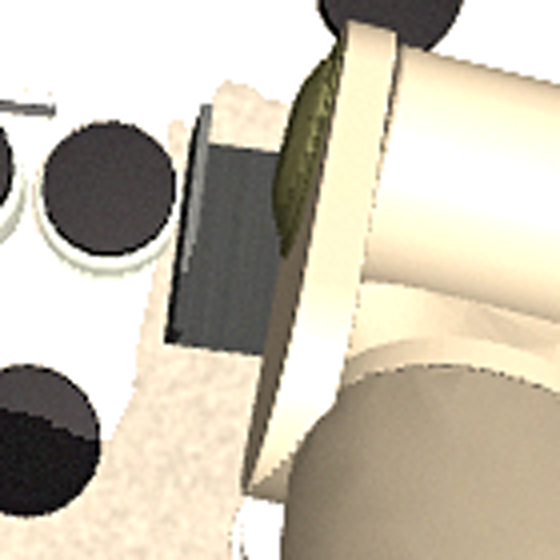

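The gap is about 3 mm by both estimates. I give it one last small nudge, then back off and rise.

Call:
{"name": "play_rows", "arguments": {
  "travel": [
    [0.02,0.2,0],
    [0,0,0],
    [0,0,0],
    [-0.15,-1.2,0],
    [-0.3,-2.2,0],
    [-0.3,-2.2,0],
    [-0.2,-1.5,1.5],
    [0,-1,3],
    [0,0,4],
    [0,0,4],
    [0,0,3],
    [0,0,0]
  ],
  "rotation": [
    [0,0,0],
    [0,0,0],
    [0,0,0],
    [0,0,0],
    [0,0,0],
    [0,0,0],
    [0,0,0],
    [0,0,0],
    [0,0,0],
    [0,0,0],
    [0,0,0],
    [0,0,0]
  ],
  "claw": [5,5,5,5,5,5,5,5,5,5,5,5]
}}

```text
time_s: 9.28
position: [0.5398, -0.1165, 0.1763]
tool_rot: [[-0.001, 0.991, -0.136], [-0.008, -0.136, -0.991], [-1.0, -0.0, 0.008]]
ft_force: [0.6, -0.4, 0.9]
grip_width: 0.0502
```

Call:
{"name": "play_rows", "arguments": {
  "travel": [
    [0,-3,2],
    [0,-3,1],
    [-1,-3,0],
    [-1,-3,0],
    [0,0,0],
    [0,0,0]
  ],
  "rotation": [
    [0,0,0],
    [0,0,0],
    [0,0,0],
    [0,0,0],
    [0,0,0],
    [0,0,0]
  ],
  "claw": [5,5,5,5,5,5]
}}

```text
time_s: 9.78
position: [0.5168, -0.2447, 0.2089]
tool_rot: [[0.003, 0.991, -0.135], [-0.01, -0.135, -0.991], [-1.0, 0.004, 0.01]]
ft_force: [0.4, -0.2, -0.7]
grip_width: 0.0502
```

Run:
```python
from h import *
for n in ("side","top"):
    im=env.get_image(n)[:,:,::-1]; cv2.imwrite(f"pics/{n}11.png",im)
cv2.imwrite("pics/z11.png",cv2.resize(np.clip(im[160:300,260:400].astype(int)*3,0,255).astype('uint8'),None,fx=4,fy=4,interpolation=cv2.INTER_CUBIC))
for c in blobs(im,40):
    (x,y),(w,hh),a=cv2.minAreaRect(c)
    if 200<x<370 and 150<y<280: print((x,y),(w,hh),plane('top',(x,y),.095))
```

```text
(266.0, 269.5) (37.0, 36.0) [[0.46940244 0.13660192 0.095     ]]
(210.50003051757812, 256.5000305175781) (36.769554138183594, 36.769554138183594) [[0.49156189 0.23304658 0.095     ]]
(339.9955139160156, 223.59503173828125) (18.312583923339844, 53.13027572631836) [[0.54918616 0.00759245 0.095     ]]
(286.7500305175781, 206.75) (33.23401641845703, 32.52690887451172) [[0.57884376 0.10073555 0.095     ]]
(227.01287841796875, 201.92083740234375) (86.3177719116211, 45.2193603515625) [[0.58733348 0.20609723 0.095     ]]
(357.0, 156.5) (35.0, 36.0) [[ 0.66958389 -0.02475308  0.095     ]]
```

View pics/z11.png

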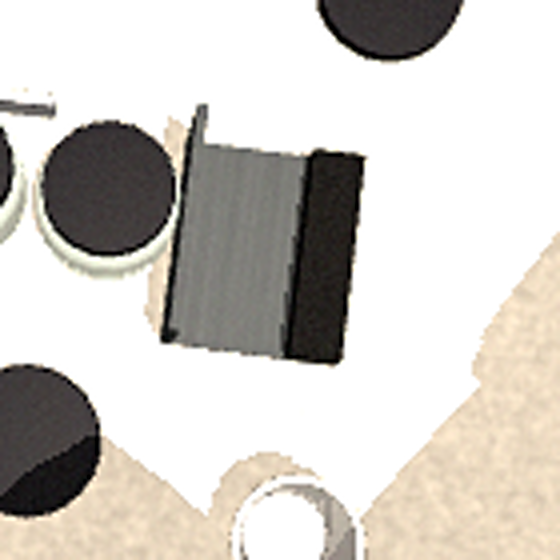

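View pics/side11.png

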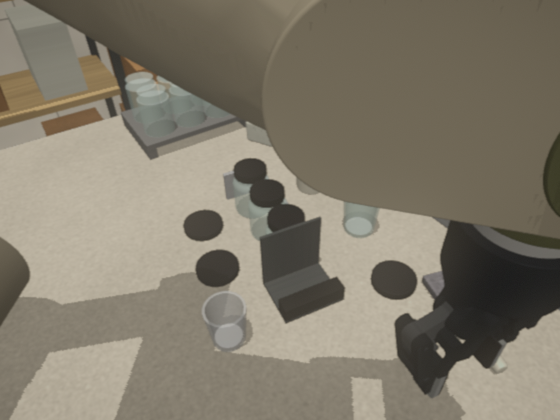

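View pics/top11.png

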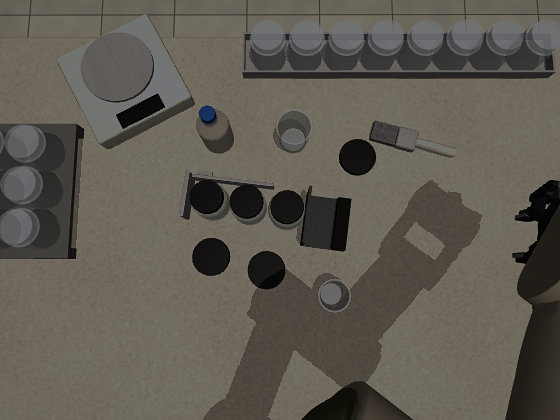

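The views show the stop upright next to the end jar, with the plate edge from (309.5,186) to (301.5,244) in the top view. The jars, lids and beaker are unmoved and the gripper is well clear. I check the final distance.

Run:
```python
from h import *
J=np.array([.5788,.1007])
t=plane('top',[(260+197/4,160+105/4),(260+166/4,160+332/4)],.105); b=plane('top',[(260+365/4,160+156/4),(260+341/4,160+364/4)],.03)
for P,o in ((t,0),(b,.085)):
    v=P[0]-P[1]; yaw=np.arctan2(v[1],v[0]); m=P.mean(0)[:2]; f=np.array([-np.sin(yaw),np.cos(yaw)]); m=m+o*f
    print(m,'yaw',yaw,np.linalg.norm(v),'dist',(J-m)@f,'lat',(J-m)@np.array([f[1],-f[0]]))
```

```text
[0.5641328  0.06847831] yaw -0.1406149653779093 0.10011462024062205 dist 0.03395929780810274 lat 0.010006501004393535
[0.5649117  0.06832469] yaw -0.13314079044695976 0.09939762510468357 dist 0.03393242441920378 lat 0.009467633643829503
```

Both estimates put the jar centre 34 mm from the plate (jar radius 34, so touching), 10 mm off the centre line, and square within 0.02 rad. I hand in now.

Run:
```python
from rig import env
print(env.observe()['qvel'].round(2)); print(env.close_job())
```

```text
[ 1.75 -0.3   0.02  0.35  0.16  0.28]
the job is handed in; nothing more can be done
None
```

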